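# Stand the slumped sample box back in its row

### The arm

A 6-joint arm with a two-finger parallel gripper is mounted at the origin on the work surface. World frame = base frame: x ahead of the robot, y to its left, z up, the work surface at z = 0. Lengths are in m, angles in rad, forces in N, time in s.
With the tool pointing down it reaches from about 0.35 to 0.975 m from the base axis. Payload 7.1 kg.
Tool frame: the origin (TCP) lies midway between the tips of the shut fingers; the grasp point (between the pads) lies 19 mm behind it; z points along the fingers, y is the line along which they close (so a half turn about z gives the same grasp; the last joint's range is limited). The gripper opens to 88 mm and grips with 3 to 60 N. Pads are 20 mm wide; open, the fingers measure 115 mm over their backs; the gripper's body (75 mm by 178 mm) begins 61 mm behind the grasp point.
Start: joints at [1.089, 0.423, 1.63, -0, 1.089, -0.019], TCP at [0.279, 0.559, 0.223] pointing down, gripper open.
Joint ranges: [-3, 3], [-0.9, 2.11], [0.09, 2.58], [-1.31, 4.45], [0.11, 2.69], [-2.54, 2.54]. Speed limits (rad/s): [2.39, 2.39, 3.01, 3.14, 3.14, 3.14].

### API

Orientations are given as a unit quaternion [w, x, y, z].
In Python, from station import robot, eyes gives the robot as it stands.
- The arm moves only by the shell command python3 -m inch 'ROWS' [FORCE]. ROWS is text: rows parted by semicolons, each of 7 numbers parted by spaces: the shift along the world's x, y, z normalised to -1 to 1, where 1 is 0.05 m, then the turn, a rotation vector about the world's x, y, z normalised to -1 to 1, where 1 is 10 degrees, then the opening, from 0 (shut) to 1 (fully open). A call has 1 to 5 rows; each row shifts and turns the commanded pose from where the row before left it; what a row does not reach is not made up. A row lasts 1/8 s, in which the tool goes at most 62.5 mm and 10.7 degrees, less where a joint would pass 70% of its speed; a pose out of reach is approached as far as the arm can. A call with a number of a shift or a turn outside -1 to 1 is refused whole. A call with a gripper value outside its range is refused whole. The fingers move at their own pace and stop on an object; FORCE is the grip in N (left out, the last holds). Time passes only in rows, so rows that do not move let the fingers close. It gives the time, the measured TCP pose, the force, the opening and the grip force at its end, in the units of the state.
- robot.get_obs(): the state, without advancing time (a new reading comes with each control period).
- eyes.snapshot(name): name is "scene" or "top" or "wrist"; returns the picture (480x640x3 uint8, red, green, blue); there is no depth.
- eyes.calibration(name): a dict with "K" (3x3 intrinsics, pixels), "rvec" (rotation vector, rad) and "tvec" (3), from world to camera coordinates, as OpenCV has them; the wrist camera has in their place "hand_eye" (4x4, takes a point from camera to tool coordinates, whose origin is the TCP and whose axes are the flange's). Camera axes: x right, y down, z forward; pixel columns grow to the right and rows downward; lengths in m; the calibration is good to about 2 mm. A picture is of the moment at which its call begins: read the wrist's pose just before it. calibration takes no time and is no camera call.
- robot.finish_job(): hands the job in; it is judged then, once.
The state is a dict: "t": time; "q": joint angles; "dq": joint speeds; "tau": joint torques, N m; "tcp_pos": TCP position; "orientation": TCP orientation; "force": force on the tool from outside, world axes, zero at the start; "ft_torque": the same for the moment, N m; "opening": finger opening in m; "gripper_force": force on a finger pad.
Only numpy, scipy, OpenCV 4.12 (cv2) and the standard library are available. Lean on these libraries where they do the work, as an engineer would, in place of code of your own. Each camera call takes 0.05 s, during which the arm holds its last target. There are 200 camera calls.

### The job

The blue sample box has slumped over and leans against the row of sample boxes. Push it with the fingers, without gripping or lifting it, until it stands upright again, closed up against the row with its labelled front end flush with the others. The seed in it is counted and its latch is weak, so push gently, and leave the row and everything else on the counter where it is.

Things in the scene. Friction and masses are not known exactly. Their poses are not given: they have to be found in the camera images.
- box_blue: Blue plastic seed-sample box, loose, 0.08 to 0.16 kg: a plain block 120 mm long (x), 24 thick (y), 50 high (z). Origin: centre of the 120 x 24 underside it should stand on. It starts parallel to the row, 18 to 42 mm too far to the front (-x), leaning 31 degrees towards the row (its top tipped to -y), top edge on the end box at 43 mm height, standing on its lower edge on the row's side, 26 mm out.
- box_blue_edge (a point): Middle of the blue box's other lower edge, the one away from the row, at first hanging 12 mm over the counter. Pushed towards the row here, low down, the foot slides in (friction about 0.6) and the box swings up; within 25 degrees of upright its weight sets it down on its underside. Pushed high up, it only presses on the row.
- box_blue_front (a point): Centre of the blue box's labelled front end (the 24 x 50 mm face at -x), 60 mm from mid-length and 25 mm above the underside. Pushed low down here, the upright box slides along without tipping.
- bookend: Steel bookend, fixed. Its flat upright plate, 120 mm long, 62 high, 4 thick, carries the row. Origin: on the counter, in the face that the row stands against, at mid-length; x along the plate (front edge at x = -60 mm), y out of that face towards the row (its 85 mm foot lies on the -y side), z up. Row: box centres at y = 12, 37, 61, 85 mm, x = 0, open end face at y = 97 mm.
- home (a point): The blue box's place, on the counter: where the centre of its underside (its origin) belongs, at x = 0, y = 109 mm in the bookend's frame, against the row's open end; axes as the bookend's.
- box_grey: Grey box of the row, make and size as the blue one (120 x 24 x 50 mm, 0.12 kg, loose), upright on its long edge. Origin: centre of its underside; x along its length (labelled front end at -x), y through its thickness, z up. The four stand in any colour order, face to face, the first against the bookend, fronts flush with its front edge.
- box_green: Green box of the row, make and size as the blue one (120 x 24 x 50 mm, 0.12 kg, loose), upright on its long edge. Origin: centre of its underside; x along its length (labelled front end at -x), y through its thickness, z up. The four stand in any colour order, face to face, the first against the bookend, fronts flush with its front edge.
- box_red: Red box of the row, make and size as the blue one (120 x 24 x 50 mm, 0.12 kg, loose), upright on its long edge. Origin: centre of its underside; x along its length (labelled front end at -x), y through its thickness, z up. The four stand in any colour order, face to face, the first against the bookend, fronts flush with its front edge.
- box_yellow: Yellow box of the row, make and size as the blue one (120 x 24 x 50 mm, 0.12 kg, loose), upright on its long edge. Origin: centre of its underside; x along its length (labelled front end at -x), y through its thickness, z up. The four stand in any colour order, face to face, the first against the bookend, fronts flush with its front edge.
- sieve: Brass test sieve, 200 mm across, 52 mm high, open at the top, loose bystander. Origin: centre of its underside.
- tub: White plastic tub with lid, 114 mm across, 88 mm high, loose bystander. Origin: centre of its underside.
- jar: Amber glass jar with blue cap, 52 mm across, 78 mm high, loose bystander. Origin: centre of its underside.
- dishes: Stack of three clear petri dishes, 90 mm across, 45 mm high, loose bystander. Origin: centre of its underside.
- forceps: Steel forceps lying on the counter, about 135 mm long, 8 mm high, loose bystander. Origin: middle of its length, on the counter; x along its length.

How it is judged:
At the end, for the whole second after the job is handed in: The blue box rests upright on its underside (3.4 deg), parallel to the row (4.5 deg), its front end flush with the bookend's front edge and the row's fronts within 7 mm, gap to the row at most 7 mm; the row boxes are upright and within 12 mm of where they started (angle between each of box_blue, box_grey, box_green, box_red, box_yellow's own z axis and vertical below 0.06 rad and height (world z) of box_blue below 0.006 m and y of box_blue in the frame of home between -0.012 and 0.007 m and x of box_blue_front in the frame of bookend between -0.067 and -0.053 m and angle between the x axis of box_blue and the x axis of bookend, either way round below 0.08 rad and linear speed of box_blue below 0.01 m/s and distance of each of box_grey, box_green, box_red, box_yellow from where it was at the start of the episode below 0.012 m); the robot touches nothing.
It fails at once if the blue box is lifted off the counter (height (world z) of box_blue above 0.02 m).
It fails at once if the blue box is pushed or squeezed with more than 30 N (contact force between the fingers and box_blue above 30 N).
It fails at once if a box of the row is moved by more than 15 mm (distance of any of box_grey, box_green, box_red, box_yellow from where it was at the start of the episode above 0.015 m).
It fails at once if another thing on the counter (sieve, tub, jar, dishes, forceps) is moved by more than 15 mm (distance of any of sieve, tub, jar, dishes, forceps from where it was at the start of the episode above 0.015 m).
It also fails if it takes over 48 s, if anything falls off the work surface, if the arm or the gripper's body presses on something with over 40 N, if the wrist force passes 120 N, or if a joint passes its speed limit or range.

## Working session

There is one attempt and no reset: what is moved stays moved. The work goes in short steps, Python scripts to look and compute and a shell command to move; the robot and the scene stay as the last step left them, time stands still between calls to the robot, and variables do not carry over. Pictures are saved under pics/ and viewed, at most 10 in all, crops included, and the job is handed in when it is done.

```bash
mkdir -p pics; ls; python3 - <<'E'
from station import robot, eyes
import cv2
for n in("scene","top"):
    im=eyes.snapshot(n); cv2.imwrite(f"pics/{n}0.png",im[:,:,::-1]); c=eyes.calibration(n); print(n,c)
o=robot.get_obs();print(o['t'],o['tcp_pos'],o['orientation'],o['opening'])
E
```

```text
pics
scene {'K': array([[569.09432909,   0.        , 321.96332009],
       [  0.        , 569.09432909, 241.11268584],
       [  0.        ,   0.        ,   1.        ]]), 'rvec': array([ 1.39510043,  2.28924643, -0.77488693]), 'tvec': array([ 0.29550378, -0.33385787,  1.86087572])}
top {'K': array([[573.25978645,   0.        , 314.97393396],
       [  0.        , 573.25978645, 243.6655554 ],
       [  0.        ,   0.        ,   1.        ]]), 'rvec': array([ 2.12418431, -2.08809186,  0.22433608]), 'tvec': array([-0.06456399,  0.55248569,  1.38852877])}
0.1 [0.27879315 0.558847   0.22198127] [-1.70167743e-04  2.29341347e-01  9.73345828e-01 -6.45541223e-04] 0.08775975385965082
```

View pics/top0.png

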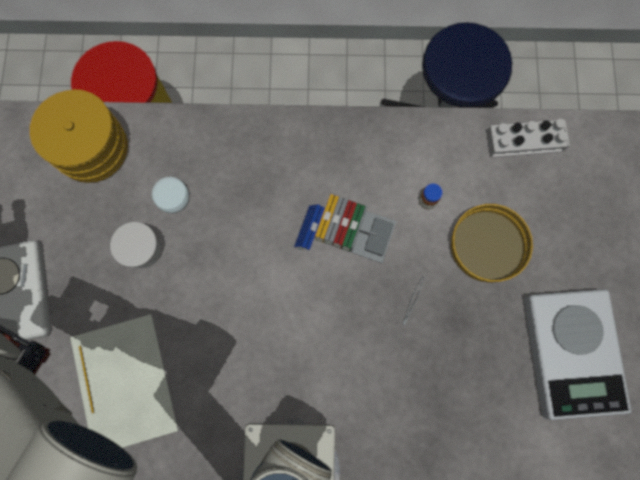

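View pics/scene0.png

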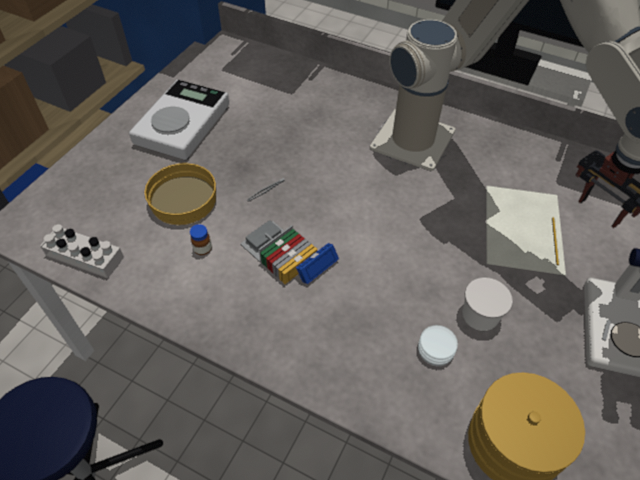

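The top view shows the row near (345,225), with its fronts facing the robot (image down). The blue box is on the left at about (309,227). I'll measure coarsely here, then look closer with the wrist camera.

```bash
cat > h.py <<'E'
from station import robot, eyes
import cv2, numpy as np
from scipy.spatial.transform import Rotation as R
def cam(name,obs=None):
    c=eyes.calibration(name)
    if name!="wrist":
        r=cv2.Rodrigues(c["rvec"])[0]; return c["K"],r.T,-r.T@c["tvec"]
    q=obs["orientation"]; T=R.from_quat([q[1],q[2],q[3],q[0]]).as_matrix(); H=c["hand_eye"]
    return c["K"],T@H[:3,:3],T@H[:3,3]+obs["tcp_pos"]
def ray(C,px,z):
    K,r,p=C; px=np.atleast_2d(px).astype(float)
    d=(r@np.linalg.inv(K)@np.c_[px,np.ones(len(px))].T).T
    return p+d*((z-p[2])/d[:,2])[:,None]
def proj(C,X):
    K,r,p=C; u=(K@r.T@(np.atleast_2d(X)-p).T).T; return u[:,:2]/u[:,2:]
RNG=dict(red=[(170,130,50),(180,255,255)],green=[(45,90,30),(85,255,255)],yellow=[(15,130,80),(32,255,255)],blue=[(105,130,40),(125,255,255)])
def masks(im):
    h=cv2.cvtColor(im,cv2.COLOR_RGB2HSV)
    return {k:cv2.inRange(h,a,b) for k,(a,b) in RNG.items()}
E
python3 - <<'E'
from h import *
im=cv2.cvtColor(cv2.imread("pics/top0.png"),cv2.COLOR_BGR2RGB); C=cam("top"); print(C[2])
roi=np.zeros((480,640),np.uint8); roi[180:275,280:400]=255
for k,m in masks(im).items():
    m=m&roi; p=cv2.findNonZero(m)
    r=cv2.minAreaRect(p); b=cv2.boxPoints(r); print(k,len(p),r,ray(C,b,.05)[:,:2].round(3).tolist())
print(eyes.calibration("wrist"))
E
```

```text
[ 0.24393011 -0.06243179  1.47445633]
red 15 ((343.8500061035156, 221.45001220703125), (5.059643268585205, 41.42583084106445), 18.434947967529297) [[0.565, -0.106], [0.67, -0.138], [0.666, -0.151], [0.561, -0.118]]
green 240 ((353.484619140625, 225.4946746826172), (7.432587623596191, 43.58495330810547), 19.025606155395508) [[0.554, -0.126], [0.663, -0.162], [0.657, -0.18], [0.548, -0.144]]
yellow 309 ((326.62744140625, 216.14588928222656), (8.580893516540527, 44.93678665161133), 19.79887580871582) [[0.576, -0.055], [0.689, -0.092], [0.682, -0.113], [0.569, -0.075]]
blue 537 ((309.533935546875, 225.9049835205078), (13.991593360900879, 45.069068908691406), 19.65382194519043) [[0.552, -0.005], [0.665, -0.042], [0.653, -0.076], [0.54, -0.039]]
{'K': array([[401.69696358,   0.        , 323.93143478],
       [  0.        , 401.69696358, 246.93047068],
       [  0.        ,   0.        ,   1.        ]]), 'hand_eye': array([[ 4.08898579e-04, -9.58913889e-01, -2.83696997e-01,
         7.81119899e-02],
       [ 9.99999647e-01,  6.00353158e-04, -5.87910866e-04,
         1.48317937e-03],
       [ 7.34074283e-04, -2.83696656e-01,  9.58913796e-01,
        -1.61316993e-01],
       [ 0.00000000e+00,  0.00000000e+00,  0.00000000e+00,
         1.00000000e+00]])}
```

```bash
python3 -m inch '0.5 -0.76 0 0 0 -0.55 1;0.5 -0.76 0 0 0 -0.55 1;0.5 -0.76 0 0 0 -0.55 1;0.5 -0.76 0 0 0 -0.55 1;0.5 -0.76 0 0 0 -0.55 1'; python3 -m inch '0.5 -0.76 0 0 0 -0.55 1;0.5 -0.76 0 0 0 -0.55 1;0.5 -0.76 0 0 0 -0.55 1;0.5 -0.76 0 0 0 -0.55 1;0.5 -0.76 0 0 0 -0.55 1'; python3 -m inch '0.5 -0.76 0 0 0 -0.55 1;0.5 -0.76 0 0 0 -0.55 1;0.5 -0.76 0 0 0 -0.55 1;0.5 -0.76 0 0 0 -0.55 1;0.5 -0.76 0 0 0 -0.55 1';python3 -m inch '0 0 0 0 0 0 1;0 0 0 0 0 0 1;0 0 0 0 0 0 1'
python3 - <<'E'
from h import *
o=robot.get_obs();im=eyes.snapshot("wrist");cv2.imwrite("pics/w1.png",im[:,:,::-1]);C=cam("wrist",o)
np.savez("w1.npz",*C)
for k,m in masks(im).items():
    n,l,s,c=cv2.connectedComponentsWithStats(m)
    for i in np.argsort(-s[1:,4])[:2]+1: 
        p=cv2.findNonZero((l==i).astype(np.uint8)); b=cv2.boxPoints(cv2.minAreaRect(p)); print(k,s[i],b.round(1).tolist(),ray(C,b,.05)[:,:2].round(4).tolist())
E
```

```text
t: 0.72
tcp_pos: [0.4045, 0.3678, 0.2224]
orientation: [-0.0, 0.455, 0.89, -0.0]
force: [0.6, -0.0, -1.2]
opening: 0.0877
gripper_force: 0.0
t: 1.35
tcp_pos: [0.5295, 0.1778, 0.2224]
orientation: [-0.0, 0.654, 0.756, -0.0]
force: [-0.1, 0.2, -1.1]
opening: 0.0881
gripper_force: 0.0
t: 1.98
tcp_pos: [0.6544, -0.0121, 0.2222]
orientation: [-0.0, 0.815, 0.579, -0.0]
force: [0.3, -0.8, 0.4]
opening: 0.0879
gripper_force: 0.0
t: 2.35
tcp_pos: [0.6533, -0.0097, 0.2225]
orientation: [-0.0, 0.814, 0.581, -0.0]
force: [0.2, -0.0, -0.3]
opening: 0.0878
gripper_force: 0.0
red [336 352   6   3   8] [[335.3999938964844, 353.3999938964844], [336.0, 352.0], [341.0, 354.0], [340.3999938964844, 355.3999938964844]] [[0.6232, -0.1305], [0.6242, -0.1293], [0.628, -0.1328], [0.627, -0.134]]
red [308 353   5   3   7] [[308.0, 353.0], [312.0, 353.0], [312.0, 355.0], [308.0, 355.0]] [[0.5989, -0.1218], [0.6025, -0.123], [0.6018, -0.125], [0.5982, -0.1238]]
green [ 263  365  124   21 2125] [[263.0, 365.0], [386.0, 365.0], [386.0, 385.0], [263.0, 385.0]] [[0.5542, -0.1201], [0.6647, -0.1579], [0.6585, -0.179]
[... 169 characters left out ...]
[0.541, -0.0427]]
yellow [ 258  276  132   43 3628] [[257.70001220703125, 278.0], [388.70001220703125, 275.70001220703125], [389.3999938964844, 317.0], [258.3999938964844, 319.29998779296875]] [[0.5819, -0.0363], [0.6924, -0.0719], [0.6818, -0.1107], [0.5676, -0.0741]]
yellow [ 530  368   46   81 1690] [[527.5999755859375, 370.3999938964844], [566.0999755859375, 363.5], [580.5999755859375, 445.3999938964844], [542.0999755859375, 452.20001220703125]] [[0.7907, -0.2072], [0.8267, -0.2116], [0.8253, -0.3113], [0.7868, -0.3072]]
blue [ 213  236  135   56 6866] [[213.0, 291.0], [213.0, 236.0], [347.0, 236.0], [347.0, 291.0]] [[0.5394, -0.035], [0.5597, 0.012], [0.6688, -0.0253], [0.653, -0.0738]]
```

View pics/w1.png

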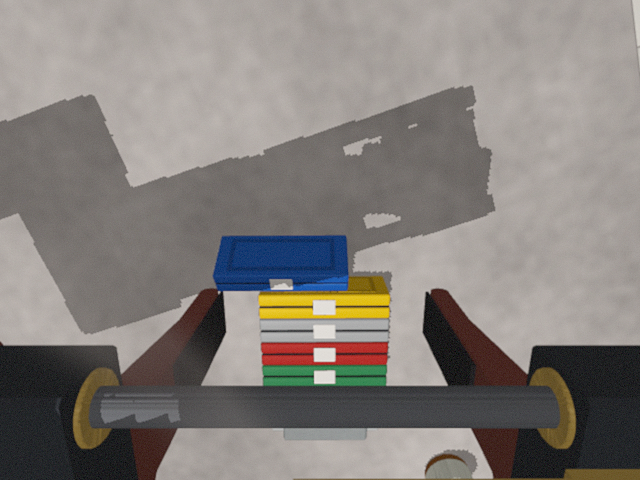

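Wrist view: the blue box's lower outer edge is at row 236 (cols 222–347). The row's tops have their fronts at about col 260, and the yellow/grey boundary is at row 319. I'll fit these lines to get the frame.

```bash
cat > m.py <<'E'
from h import *
def fitrow(C,m,c0,c1,r0,r1,z,last):
    c=np.arange(c0,c1); s=m[r0:r1,c0:c1]>0
    r=(r1-1-np.argmax(s[::-1],0)+.5) if last else r0+np.argmax(s,0)-.5
    a,b=np.polyfit(c,r,1); k=abs(r-a*c-b)<2; a,b=np.polyfit(c[k],r[k],1)
    P=ray(C,[[c0,a*c0+b],[c1,a*c1+b]],z)[:,:2]; d=P[1]-P[0]
    return P.mean(0),np.degrees(np.arctan2(d[1],d[0]))
E
python3 - <<'E'
from m import *
o=robot.get_obs();im=eyes.snapshot("wrist");C=cam("wrist",o);M=masks(im)
y=fitrow(C,M["yellow"],270,380,295,330,.05,True);g=fitrow(C,M["green"],270,380,355,392,.05,False);b=fitrow(C,M["blue"],230,340,225,260,.012,False)
print("y/grey",y,"red/green",g,"blue edge",b)
yaw=np.radians(np.mean([y[1],g[1]])); ex=np.array([np.cos(yaw),np.sin(yaw)]);ey=np.array([-ex[1],ex[0]])
def side(m,r0,r1,last):
    out=[]
    for r in range(r0,r1):
        c=np.nonzero(m[r,200:420])[0]+200
        if len(c): out.append([c[-1]+.5 if last else c[0]-.5,r])
    return np.array(out)
for k,r0,r1 in(("yellow",298,316),("green",367,383)):
    f=ray(C,side(M[k],r0,r1,0),.05)[:,:2]@ex; e=ray(C,side(M[k],r0,r1,1),.05)[:,:2]@ex; print(k,"front,back along ex",np.median(f),np.median(e))
p=side(M["blue"],237,241,0),side(M["blue"],237,241,1); print("blue low corners ex",[np.median(ray(C,q,.012)[:,:2]@ex) for q in p])
print("yaw",np.degrees(yaw),"ey: y/grey",y[0]@ey,"r/g",g[0]@ey,"blue",b[0]@ey,"tcp ex,ey",o["tcp_pos"][:2]@ex,o["tcp_pos"][:2]@ey,"ex",ex)
E
```

```text
y/grey (array([ 0.62589107, -0.09272037]), np.float64(-18.07322883286541)) red/green (array([ 0.61003981, -0.13913328]), np.float64(-18.027391982831276)) blue edge (array([ 0.61170982, -0.01603028]), np.float64(-18.781262416096332))
yellow front,back along ex 0.5635133277806956 0.6818101407297938
green front,back along ex 0.5634437556587999 0.6808234220649776
blue low corners ex [np.float64(0.5250226162853774), np.float64(0.6445182874781679)]
yaw -18.050310407848343 ey: y/grey 0.10577647133685908 r/g 0.056736229384302124 blue 0.1742981533029188 tcp ex,ey 0.6242355454905227 0.19327803491670645 ex [ 0.95078481 -0.30985198]
```

```bash
python3 -m inch '-0.66 0.53 0 0 0 0.1 0.75;0 0 -0.9 0 0 0 0.75;0 0 -0.9 0 0 0 0.75;0 0 -0.9 0 0 0 0.75;0 0 -0.9 0 0 0 0.75'; python3 -m inch '0 0 -0.4 0 0 0 0.75;0 0 -0.3 0 0 0 0.75;0 0 0 0 0 0 0.75;0 0 0 0 0 0 0.75'
python3 - <<'E'
from h import *
o=robot.get_obs();im=eyes.snapshot("wrist");cv2.imwrite("pics/w2.png",im[:,:,::-1])
ex=np.array([.9508,-.3099]);ey=np.array([.3099,.9508]);p=o["tcp_pos"][:2];print(p@ex,p@ey)
E
```

```text
t: 3.08
tcp_pos: [0.621, 0.0166, 0.0418]
orientation: [0.0, 0.809, 0.588, 0.0]
force: [0.0, -0.3, 0.1]
opening: 0.0661
gripper_force: 0.0
t: 3.58
tcp_pos: [0.6221, 0.0158, 0.009]
orientation: [0.001, 0.809, 0.588, 0.001]
force: [-0.3, -0.4, 0.0]
opening: 0.066
gripper_force: 0.0
0.586585209192711 0.2077907002360136
```

View pics/w2.png

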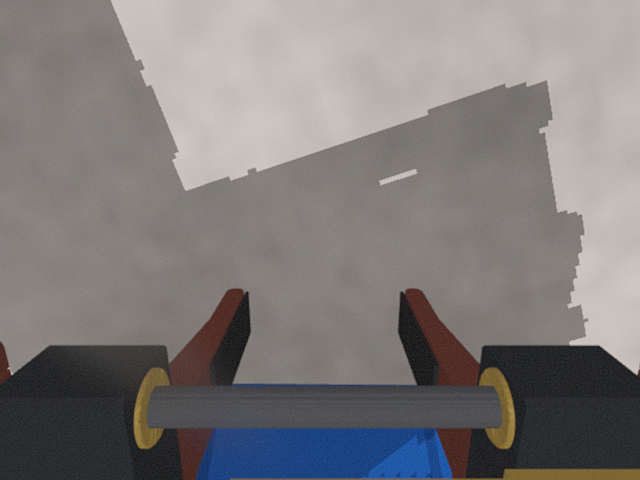

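The fingertips are at the counter, outside the blue edge, which shows at row 384. Now pushing towards the row.

```bash
python3 -m inch '-0.03 -0.095 -0.05 0 0 0 0.75;-0.03 -0.095 0 0 0 0 0.75;-0.03 -0.095 0 0 0 0 0.75;-0.03 -0.095 0 0 0 0 0.75;0 0 0 0 0 0 0.75'; python3 -m inch '-0.02 -0.06 0 0 0 0 0.75;-0.02 -0.06 0 0 0 0 0.75;-0.02 -0.06 0 0 0 0 0.75;0 0 0 0 0 0 0.75'
```

```text
t: 4.25
tcp_pos: [0.6148, -0.0037, 0.0051]
orientation: [-0.0, 0.809, 0.587, -0.0]
force: [0.0, -0.6, 0.1]
opening: 0.0661
gripper_force: 0.0
t: 4.75
tcp_pos: [0.6119, -0.0126, 0.0052]
orientation: [0.0, 0.809, 0.588, -0.0]
force: [0.3, 0.0, 1.1]
opening: 0.0656
gripper_force: 0.1
```

```bash
python3 -m inch '-0.015 -0.045 0 0 0 0 0.75;-0.015 -0.045 0 0 0 0 0.75;0 0 0 0 0 0 0.75';  python3 -m inch '-0.015 -0.045 0 0 0 0 0.75;-0.015 -0.045 0 0 0 0 0.75;0 0 0 0 0 0 0.75'
python3 - <<'E'
from h import *
o=robot.get_obs();a=eyes.snapshot("wrist")[240:];s=eyes.snapshot("scene")[210:300,230:360]
cv2.imwrite("pics/w3.png",np.vstack([cv2.resize(a,(640,240)),cv2.resize(s,(480,332),interpolation=cv2.INTER_CUBIC).__class__ and cv2.copyMakeBorder(cv2.resize(s,(480,332),interpolation=cv2.INTER_CUBIC),0,0,0,160,0)])[:,:,::-1])
print(o["tcp_pos"][:2]@[.3099,.9508])
E
```

```text
t: 5.12
tcp_pos: [0.6104, -0.017, 0.0052]
orientation: [-0.0, 0.809, 0.588, -0.0]
force: [-0.1, 0.2, -0.6]
opening: 0.0661
gripper_force: 0.1
t: 5.5
tcp_pos: [0.6089, -0.0215, 0.0052]
orientation: [-0.0, 0.809, 0.588, -0.0]
force: [-0.1, -0.3, 0.0]
opening: 0.066
gripper_force: 0.0
0.1682830603547126
```

View pics/w3.png

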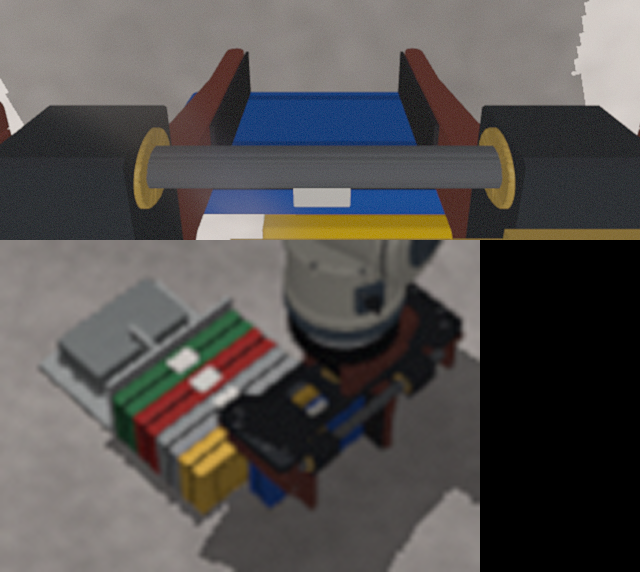

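The blue box has swung up, with its top close to the yellow one. I'll push slightly more, back off, and look.

```bash
python3 -m inch '-0.01 -0.03 0 0 0 0 0.75;0 0 0 0 0 0 0.75;0 0 0 0 0 0 0.75'; python3 -m inch '0.1 0.3 0 0 0 0 0.75;0.31 0.95 0 0 0 0 0.75;0 0 1 0 0 0 0.75;0 0 1 0 0 0 0.75;0 0 1 0 0 0 0.75'; python3 -m inch '0 0 1 0 0 0 0;0 0 0 0 0 0 0;0 0 0 0 0 0 0;0 0 0 0 0 0 0'
python3 - <<'E'
from h import *
o=robot.get_obs();im=eyes.snapshot("wrist");cv2.imwrite("pics/w4.png",im[:,:,::-1]);
print(o["tcp_pos"]@[.3099,.9508,0],o["tcp_pos"]@[.9508,-.3099,0])
E
```

```text
t: 5.98
tcp_pos: [0.6085, -0.0228, 0.0052]
orientation: [-0.0, 0.809, 0.588, -0.0]
force: [0.9, 0.5, -0.5]
opening: 0.0657
gripper_force: 0.0
t: 6.6
tcp_pos: [0.629, 0.0411, 0.1566]
orientation: [-0.0, 0.809, 0.588, -0.0]
force: [1.1, 0.2, 0.6]
opening: 0.0659
gripper_force: 0.0
t: 7.1
tcp_pos: [0.6279, 0.0401, 0.2034]
orientation: [-0.001, 0.809, 0.588, -0.001]
force: [0.3, -0.9, 0.2]
opening: 0.0293
gripper_force: 0.0
0.23268216575438255 0.584642515797874
```

View pics/w4.png

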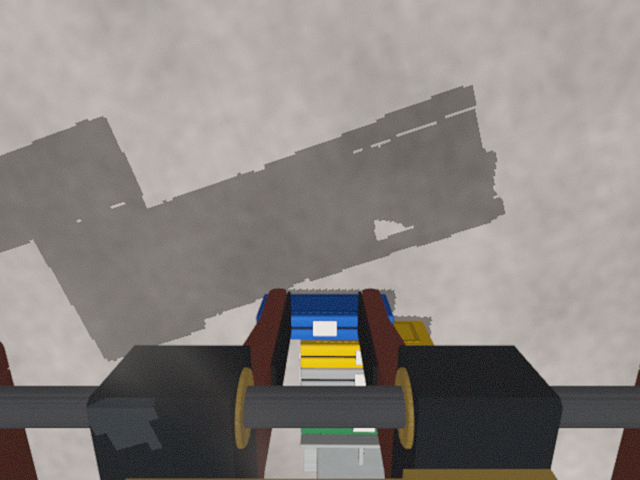

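Blue now looks upright: outer face rows 292–315, top rows 316–340, and a narrow gap to yellow below that. Measuring next.

```bash
cat > e.py <<'E'
from m import *
ex=np.array([.9508,-.3099]);ey=np.array([.3099,.9508])
def meas(c0,c1,r0,r1):
    o=robot.get_obs();im=eyes.snapshot("wrist");C=cam("wrist",o)
    col=im[r0:r1,c0:c1].astype(int).mean(1).round()
    for r,v in zip(range(r0,r1),col): 
        P=ray(C,[[(c0+c1)/2,r]]*2,0)[0,:2]@ey;Q=ray(C,[[(c0+c1)/2,r]],.05)[0,:2]@ey; print(r,v,"z0 %.4f z50 %.4f"%(P,Q))
E
python3 - <<'E'
from e import *
meas(295,310,286,350)
E
```

```text
286 [185. 179. 174.] z0 0.1638 z50 0.1842
287 [187. 181. 177.] z0 0.1628 z50 0.1833
288 [179. 173. 169.] z0 0.1617 z50 0.1824
289 [155. 149. 145.] z0 0.1607 z50 0.1815
290 [128. 123. 119.] z0 0.1596 z50 0.1805
291 [119. 114. 110.] z0 0.1586 z50 0.1796
292 [119. 113. 109.] z0 0.1575 z50 0.1787
293 [100. 101. 109.] z0 0.1565 z50 0.1778
294 [ 53.  68. 100.] z0 0.1554 z50 0.1769
295 [17. 44. 89.] z0 0.1543 z50 0.1760
296 [13. 43. 92.] z0 0.1533 z50 0.1751
297 [ 20.  52. 103.] z0 0.1522 z50 0.1741
298 [ 19.  50. 103.] z0 0.1511 z50 0.1732
299 [ 22.  53. 103.] z0 0.1501 z50 0.1723
300 [ 20.  53. 103.] z0 0.1490 z50 0.1714
301 [ 20.  51. 103.] z0 0.1479 z50 0.1705
302 [ 18.  53. 103.] z0 0.1469 z50 0.1695
303 [ 20.  52. 103.] z0 0.1458 z50 0.1686
304 [ 21.  52. 101.] z0 0.1447 z50 0.1677
305 [ 18.  50. 101.] z0 0.1436 z50 0.1667
306 [ 23.  52. 102.] z0 0.1426 z50 0.1658
307 [ 22.  51. 102.] z0 0.1415 z50 0.1649
308 [ 18.  51. 102.] z0 0.1404 z50 0.1639
309 [ 21.  50. 100.] z0 0.1393 z50 0.1630
310 [15. 44. 89.] z0 0.1382 z50 0.1621
311 [22. 51. 98.] z0 0.1371 z50 0.1611
312 [ 26.  57. 112.]
[... 869 characters left out ...]
. 192.] z0 0.1128 z50 0.1401
334 [ 45. 110. 193.] z0 0.1116 z50 0.1391
335 [ 41. 107. 192.] z0 0.1105 z50 0.1381
336 [ 39. 106. 192.] z0 0.1094 z50 0.1372
337 [ 35. 105. 194.] z0 0.1082 z50 0.1362
338 [ 43. 104. 195.] z0 0.1071 z50 0.1352
339 [107. 117. 165.] z0 0.1060 z50 0.1342
340 [145. 128. 101.] z0 0.1048 z50 0.1332
341 [153. 133.  72.] z0 0.1037 z50 0.1323
342 [150. 130.  72.] z0 0.1025 z50 0.1313
343 [152. 132.  77.] z0 0.1014 z50 0.1303
344 [177. 154.  77.] z0 0.1002 z50 0.1293
345 [200. 175.  82.] z0 0.0991 z50 0.1283
346 [213. 188.  82.] z0 0.0979 z50 0.1273
347 [217. 193.  87.] z0 0.0968 z50 0.1263
348 [217. 192.  84.] z0 0.0956 z50 0.1253
349 [217. 192.  85.] z0 0.0945 z50 0.1243
```

Upright, with a gap of about 3 mm and the outer face at ey ≈ 0.156. Next: shut fingers to the front end.

```bash
python3 -m inch '-0.815 -0.358 0 0 0 0 0;-0.815 -0.358 0 0 0 0 0;-0.815 -0.358 0 0 0 0 0;0 0 0 0 0 0 0;0 0 0 0 0 0 0'
python3 - <<'E'
from h import *
o=robot.get_obs();im=eyes.snapshot("wrist");cv2.imwrite("pics/w5.png",im[:,:,::-1]);
print(o["tcp_pos"]@[.9508,-.3099,0],o["tcp_pos"]@[.3099,.9508,0])
E
```

```text
t: 7.82
tcp_pos: [0.5077, -0.0139, 0.2052]
orientation: [0.0, 0.809, 0.587, 0.0]
force: [0.4, -0.1, -1.0]
opening: 0.0005
gripper_force: 0.0
0.48703254018524317 0.1441112976875745
```

View pics/w5.png

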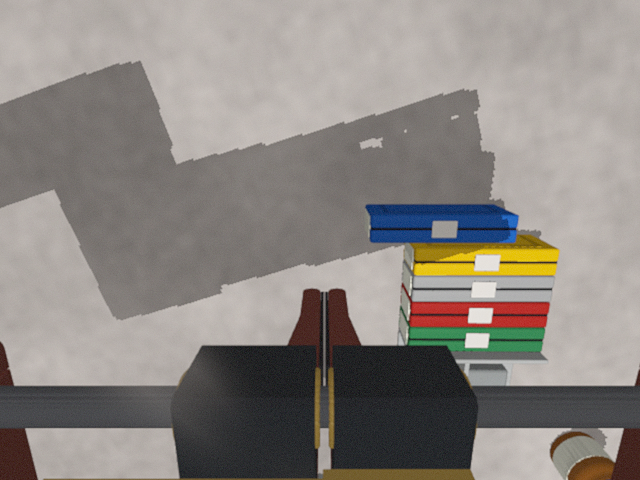

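Blue stands parallel: front top corner is at about (371,241), against the yellow front corner at about (414,275). I'll compute the offset.

```bash
cat > f.py <<'E'
from e import *
def rep():
    o=robot.get_obs();im=eyes.snapshot("wrist");C=cam("wrist",o);M=masks(im)
    for k in("blue","yellow","green"):
        m=M[k].copy(); n,l,s,c=cv2.connectedComponentsWithStats(cv2.morphologyEx(m,cv2.MORPH_CLOSE,np.ones((5,5)))); i=1+np.argmax(s[1:,4]); p=np.argwhere(l==i)[:,::-1]
        hsv=cv2.cvtColor(im,cv2.COLOR_RGB2HSV); p=np.array([q for q in p if hsv[q[1],q[0],2]>130])
        r=p[:,1].max()-4; # near the inner edge of the top
        cs=p[abs(p[:,1]-r)<=2]; P=ray(C,[[cs[:,0].min()-.5,r],[cs[:,0].max()+.5,r],[cs[:,0].mean(),p[:,1].max()+.5]],.05)[:,:2]
        a=[]
        for c in range(p[:,0].min()+15,p[:,0].max()-25): a.append([c,p[p[:,0]==c,1].max()+.5])
        Q=ray(C,a,.05)[:,:2]; sl=np.degrees(np.arctan(np.polyfit(Q@ex,Q@ey,1)[0]))
        print(k,"front %.4f back %.4f inner-top %.4f rel yaw %.2f"%(P[0]@ex,P[1]@ex,np.median(Q@ey),sl))
    print("tcp",o["tcp_pos"][:2]@ex,o["tcp_pos"][:2]@ey,o["tcp_pos"][2])
E
python3 -c "
from f import *
rep()"
```

```text
Traceback (most recent call last):
  File "f.py", line 10, in rep
    for c in range(p[:,0].min()+15,p[:,0].max()-25): a.append([c,p[p[:,0]==c,1].max()+.5])
                                                                 ~~~~~~~~~~~~~~~~~~^^
ValueError: zero-size array to reduction operation maximum which has no identity
```

```bash
sed -i 's/ a.append(\[c,/\n            if (p[:,0]==c).any(): a.append([c,/' f.py
python3 -c "
from f import *
rep()"
```

```text
blue front 0.5271 back 0.6438 inner-top 0.1415 rel yaw 0.46
yellow front 0.5607 back 0.6813 inner-top 0.1052 rel yaw 0.06
green front 0.5972 back 0.6806 inner-top 0.0341 rel yaw -4.93
tcp 0.487278092670554 0.14443344194597024 0.2051195732724657
```

```bash
python3 -m inch '0 0 -1 0 0 0 0;0 0 -1 0 0 0 0;0 0 -1 0 0 0 0;0 0 -0.6 0 0 0 0;0 0 -0.25 0 0 0 0';python3 -m inch '0 0 0 0 0 0 0;0.19 -0.06 0 0 0 0 0;0.19 -0.06 0 0 0 0 0;0.1 -0.03 0 0 0 0 0;0 0 0 0 0 0 0'; python3 -m inch '0.1 -0.03 0 0 0 0 0;0.1 -0.03 0 0 0 0 0;0 0 0 0 0 0 0'; python3 -c "
from f import *
o=robot.get_obs();print(o['tcp_pos'][:2]@ex,o['tcp_pos'][:2]@ey);im=eyes.snapshot('wrist');cv2.imwrite('pics/w6.png',im[:,:,::-1])"
```

```text
t: 8.6
tcp_pos: [0.5063, -0.0136, 0.0107]
orientation: [-0.001, 0.809, 0.588, -0.001]
force: [0.9, 0.3, -0.1]
opening: 0.0002
gripper_force: 0.0
t: 9.22
tcp_pos: [0.5316, -0.0217, 0.0131]
orientation: [0.0, 0.809, 0.588, 0.0]
force: [0.3, 0.0, -0.9]
opening: 0.0006
gripper_force: 0.0
t: 9.6
tcp_pos: [0.5413, -0.0246, 0.0127]
orientation: [0.0, 0.809, 0.588, 0.0]
force: [-0.4, -0.4, -0.1]
opening: 0.0001
gripper_force: 0.0
0.5222878272130888 0.14438698607666856
```

View pics/w6.png

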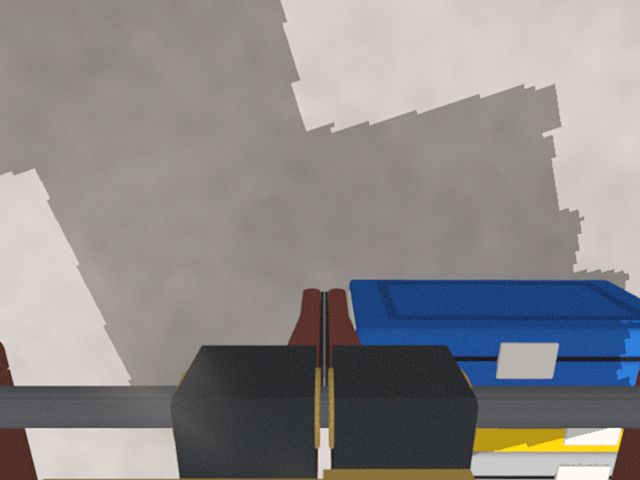

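```bash
python3 -c "
from f import *
o=robot.get_obs();C=cam('wrist',o)
print(ray(C,[[349,281]],0)[:,:2]@ex, ray(C,[[349,281]],0)[:,:2]@ey, ray(C,[[347,292]],.013)[:,:2]@ex)"
```

```text
[0.53359541] [0.1556969] [0.53194705]
```

Contact is made: blue's front bottom corner is at ex 0.5336 (about 11 mm ahead of the TCP). About 28 mm remains, so I'll push 26 mm and check.

```bash
python3 -m inch '0.076 -0.025 0 0 0 0 0;0.076 -0.025 0 0 0 0 0;0.076 -0.025 0 0 0 0 0;0 0 0 0 0 0 0';python3 -m inch '0.076 -0.025 0 0 0 0 0;0.076 -0.025 0 0 0 0 0;0.076 -0.025 0 0 0 0 0;0.038 -0.012 0 0 0 0 0;0 0 0 0 0 0 0'; python3 -c "
from f import *
o=robot.get_obs();C=cam('wrist',o);im=eyes.snapshot('wrist');cv2.imwrite('pics/w7.png',im[:,:,::-1]);m=masks(im)['blue'][270:300]
p=np.argwhere(m)+[270,0]; r=p[:,0].min(); print(o['tcp_pos'][:2]@ex)
for d in (1,2,3,5): print(r+d,(c:=p[p[:,0]==r+d,1].min()),ray(C,[[c,r+d]],0)[:,:2]@ex)
for c in (370,420,480,560): print(c,ray(C,[[c,p[p[:,1]==c,0].min()-.5]],0)[:,:2]@ey)
"
```

```text
t: 10.15
tcp_pos: [0.5527, -0.0283, 0.0127]
orientation: [0.0, 0.809, 0.588, 0.0]
force: [-0.3, 0.6, -0.1]
opening: 0.0004
gripper_force: 0.0
t: 10.78
tcp_pos: [0.5657, -0.0326, 0.0127]
orientation: [0.0, 0.809, 0.588, 0.0]
force: [-0.7, -1.0, -0.2]
opening: 0.0006
gripper_force: 0.0
0.5479920310085703
280 351 [0.56052389]
281 350 [0.56007036]
282 350 [0.56008001]
284 350 [0.56009936]
370 [0.15637467]
420 [0.15639355]
480 [0.15641621]
560 [0.15644643]
```

```bash
python3 -m inch '0.038 -0.012 0 0 0 0 0;0 0 0 0 0 0 0;-0.57 0.19 0 0 0 0 0;0 0 0.9 0 0 0 0;0 0 1 0 0 0 0';python3 -m inch '0 0 1 0 0 0 0;0 0 0.9 0 0 0 0;0.78 0.195 0 0 0 0 0.75;0.78 0.195 0 0 0 0 0.75;0.78 0.195 0 0 0 0 0.75'; python3 -m inch '0 0 0 0 0 0 0.75;0 0 0 0 0 0 0.75;0 0 0 0 0 0 0.75'; python3 -c "
from f import *
o=robot.get_obs();im=eyes.snapshot('wrist');cv2.imwrite('pics/w8.png',im[:,:,::-1]);print(o['tcp_pos'][:2]@ex,o['tcp_pos'][:2]@ey)"
```

```text
t: 11.45
tcp_pos: [0.5379, -0.0235, 0.1081]
orientation: [-0.001, 0.809, 0.588, -0.001]
force: [0.4, 0.4, 0.8]
opening: 0.0008
gripper_force: 0.0
t: 12.08
tcp_pos: [0.657, 0.0059, 0.2031]
orientation: [0.0, 0.809, 0.588, 0.0]
force: [0.4, 0.0, 0.3]
opening: 0.0267
gripper_force: 0.0
t: 12.45
tcp_pos: [0.6547, 0.0053, 0.2026]
orientation: [-0.0, 0.809, 0.588, -0.0]
force: [-0.2, 0.2, 0.4]
opening: 0.0571
gripper_force: 0.0
0.6208398442495152 0.20794585884231984
```

View pics/w8.png

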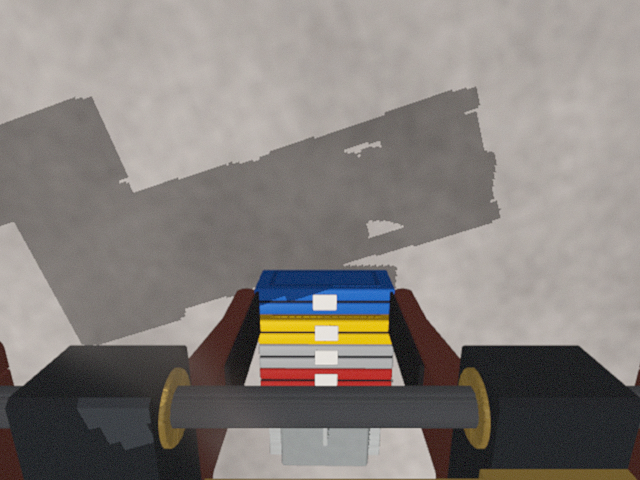

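The blue box is flush: its front is at col 258 and the row's at 260. A sliver of gap remains, so I'll give one gentle closing nudge at mid-length.

```bash
python3 -m inch '0 0 -1 0 0 0 0.75;0 0 -1 0 0 0 0.75;0 0 -1 0 0 0 0.75;0 0 -0.65 0 0 0 0.75;0 0 -0.22 0 0 0 0.75'; python3 -m inch '0 0 0 0 0 0 0.75;-0.09 -0.285 0 0 0 0 0.75;-0.09 -0.285 0 0 0 0 0.75;-0.03 -0.095 0 0 0 0 0.75;0 0 0 0 0 0 0.75'; python3 -c "
from f import *
o=robot.get_obs();print(o['tcp_pos'][:2]@ey)"
```

```text
t: 13.12
tcp_pos: [0.654, 0.0054, 0.0073]
orientation: [-0.001, 0.809, 0.588, -0.001]
force: [0.1, 0.5, 0.5]
opening: 0.0657
gripper_force: 0.0
t: 13.75
tcp_pos: [0.6454, -0.0284, 0.0096]
orientation: [0.0, 0.809, 0.587, 0.0]
force: [-0.4, -0.1, 0.2]
opening: 0.0655
gripper_force: 0.0
0.17295611671094815
```

```bash
python3 -m inch '-0.013 -0.038 0 0 0 0 0.75;-0.013 -0.038 0 0 0 0 0.75;-0.013 -0.038 0 0 0 0 0.75;0 0 0 0 0 0 0.75'; python3 -m inch '-0.013 -0.038 0 0 0 0 0.75;-0.006 -0.019 0 0 0 0 0.75;0 0 0 0 0 0 0.75';python3 -m inch '0.1 0.3 0 0 0 0 0.75;0.31 0.95 0 0 0 0 0.75;0 0 1 0 0 0 0.75;0 0 1 0 0 0 0.75;0 0 1 0 0 0 0.75'; python3 -m inch '0 0 1 0 0 0 1;-0.2 -0.6 0 0 0 0 1;0 0 0 0 0 0 1;0 0 0 0 0 0 1;0 0 0 0 0 0 1'; python3 -c "
from f import *
o=robot.get_obs();im=eyes.snapshot('wrist');cv2.imwrite('pics/w9.png',im[:,:,::-1]);print(o['tcp_pos'][:2]@ex,o['tcp_pos'][:2]@ey)
rep()"
```

```text
t: 14.25
tcp_pos: [0.6433, -0.0333, 0.0091]
orientation: [-0.0, 0.809, 0.588, -0.0]
force: [-0.5, -0.6, -0.4]
opening: 0.0656
gripper_force: 0.0
t: 14.62
tcp_pos: [0.6424, -0.0363, 0.0091]
orientation: [-0.0, 0.809, 0.588, -0.0]
force: [-0.8, 0.3, 0.4]
opening: 0.0662
gripper_force: 0.0
t: 15.25
tcp_pos: [0.663, 0.0276, 0.1606]
orientation: [-0.0, 0.809, 0.588, -0.0]
force: [0.5, 0.3, -0.1]
opening: 0.0659
gripper_force: 0.0
t: 15.88
tcp_pos: [0.6529, -0.0028, 0.2084]
orientation: [-0.0, 0.809, 0.588, -0.0]
force: [-0.1, 0.1, -0.2]
opening: 0.0878
gripper_force: 0.0
0.621640243945589 0.19971896654006838
blue front 0.5625 back 0.6800 inner-top 0.1321 rel yaw 0.13
yellow front 0.5630 back 0.6822 inner-top 0.1051 rel yaw -0.69
green front 0.5634 back 0.6794 inner-top 0.0516 rel yaw 0.14
tcp 0.6216620527340809 0.19964230029299276 0.20845641626112518
```

View pics/w9.png

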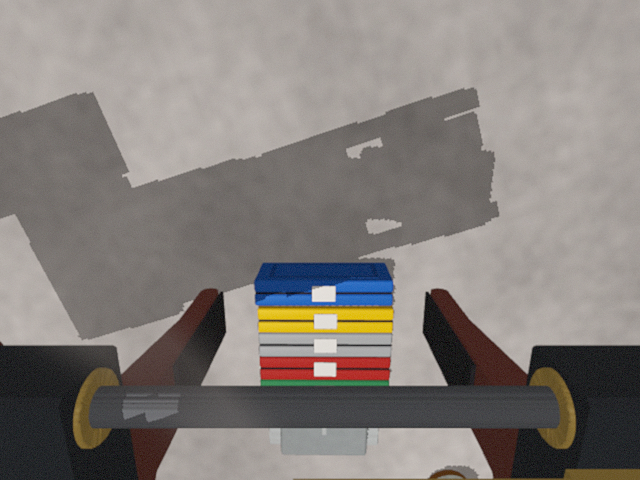

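Blue stands upright and parallel, its front flush to within about 1 mm (0.5625 against 0.563), and closed up to about 2 mm. The row hasn't moved. Handing in.

```bash
python3 -c "
from station import robot
print(robot.finish_job())"
```

```text
the job is handed in; nothing more can be done
None
```

The job is handed in (no verdict was returned): by my last measurements the blue box stands upright and parallel to the row, its front flush to about 1 mm, with a gap of about 2 mm, and the row where it started.

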